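# Let the intake manifold down on the hand-cranked platform lift

### The job

Let the intake manifold on the hand-cranked lift down until its shelf rests on the rubber-capped stop bolt underneath, and leave it there with the pawl lever thrown to release. First throw the lever over, then take the crank handle and ease it up a little so that the jammed pawl springs clear with the load in your hand, and let the crank turn back slowly, the shelf sinking no faster than about 3 cm a second. Do not let go before the stop bolt carries the weight, do not force the crank on once it does, and leave the tools and the can alone.

Things in the scene. Friction and masses are not known exactly. Their poses are not given: they have to be found in the camera images.
- lift: The lift's frame, bolted to the bench: grey base plate 260 x 370 x 12 mm and an upright channel, top at z 280 mm. Frame: z up, origin on the bench, x square to the crank shaft. The shaft lies along y at x 0, z 190 mm. On the -y side: ratchet wheel (90 mm, plane y -45 mm), then the crank arm (outer face y -93 mm), then the crank handle. Shelf and manifold on the +y side.
- crank (a joint): Turn of the crank in rad; grows as the load is raised. In the lift's frame the middle of the handle is at x = -85 sin(q + 0.524), y = -150, z = 190 + 85 cos(q + 0.524) mm: raising carries it over the top towards the lift's -x. Starts at 3.5 to 6.6. The load always drives it down again, with about 5 to 14 N at the handle; let go with the pawl clear, it runs away. It lands between 0 and 1.9.
- carriage (a joint): Height in m of the carriage (shelf with bolted-on cast manifold, 3 to 5 kg) above its lowest reading: shelf's underside 30 mm over the bench at 0. Rack and pinion: it is 0.016 m times the crank's angle, 0.055 to 0.105 at the start. It lands on the stop bolt somewhere between 0.000 and 0.030.
- stop_foot: Round steel foot, 40 x 8 mm, on the base plate under the middle of the shelf, with an upright stop bolt whose black rubber cap (26 mm wide) takes the shelf (it gives 1 mm per 40 N). The cap's top is 32 to 60 mm over the bench: set differently each time and not measured, but felt: the pull at the handle fades to nothing over some 5 mm of handle travel. Origin: middle of the foot's underside.
- pawl_lever (a joint): Angle in rad of the short throw lever on the pawl's pin: 0 = pawl set (knob leans to the lift's -x), stop at 0.9 = thrown to release (knob leans to +x); over 0.75 is thrown. It stays where it is put and takes 2 to 3 N at the knob. It moves the pawl only through a spring: while the load hangs on the pawl, the pawl stays jammed in the wheel.
- handle (a point): Middle of the crank's turning handle: a black round grip, 28 mm thick, 104 mm long, lying level along the lift's y; it spins freely on its pin, so the hand need not turn with the crank. Its axis runs on an 85 mm circle round the shaft; the inner end is 2.5 mm from the crank arm, which ends 97 mm from the shaft.
- knob (a point): Centre of the black knob (21 mm thick) on top of the throw lever, 75 mm from the pawl's pin. The pin is at x 48, y -59, z 239 mm in the lift's frame; the knob swings in the x-z plane from x 22, z 309 mm (set) to x 87, z 303 mm (thrown). The lever is a flat bar 12 mm wide.
- pawl_tip (a point): Tip of the steel pawl over the top of the ratchet wheel. In a tooth it is 231 to 234 mm above the bench (the teeth are 6.5 mm deep, undercut, 18 degrees apart); sprung clear it stands at about 251 mm. Easing the crank up by about 0.02 to 0.1 rad (2 to 9 mm at the handle) frees it once the lever is thrown.
- spanner: A loose steel spanner, 190 mm long, lying on the bench. Leave it alone. Origin at the middle of its underside.
- spray_can: A loose standing spray can, 60 mm thick, 170 mm tall. Leave it alone. Origin at the middle of its foot.
- mallet: A loose hammer, 260 mm long, lying on the bench. Leave it alone. Origin at the middle of its underside.
- shelf (a point): Middle of the top face of the carriage's steel shelf (190 x 180 mm); the shelf is 8 mm thick.

How it is judged:
By the outcome, as a careful person would: the job done as asked, in the order asked, and still so for the second after the job is handed in, with the robot touching nothing.
It also fails if it takes over 72 s, if anything falls off the work surface, if the arm or the gripper's body presses on something with over 40 N, if the wrist force passes 120 N, or if a joint passes its speed limit or range.

### The arm

A 7-joint arm with a two-finger parallel gripper is mounted at the origin on the work surface. World frame = base frame: x ahead of the robot, y to its left, z up, the work surface at z = 0. Lengths are in mm, angles in degrees, forces in N, time in s.
With the tool pointing down it reaches from about 425 to 925 mm from the base axis. Payload 6.8 kg.
Tool frame: the origin (TCP) lies midway between the tips of the shut fingers; the grasp point (between the pads) lies 19 mm behind it; z points along the fingers, y is the line along which they close (so a half turn about z gives the same grasp; the last joint's range is limited). The gripper opens to 85 mm and grips with 20 to 120 N. Pads are 22 mm wide; open, the fingers measure 114 mm over their backs; the gripper's body (76 mm by 85 mm) begins 54 mm behind the grasp point. The pads swing forward as they close: fully open they stand 13 mm farther back than shut.
Start: joints at [-82.168, 27.33, 1.283, 89.118, -0.659, 63.558, -4.761], TCP at [163.59, 654.894, 231.308] pointing down, gripper open.
Joint ranges: [-169.35, 169.35], [-19.33, 120.38], [-80.79, 83.38], [13.8, 139.57], [-78.32, 258.32], [9.67, 109.79], [-169.56, 169.56]. Speed limits (degrees/s): [136.94, 136.94, 180, 180, 180, 180, 180].

### API

Orientations are given as a 3x3 rotation matrix whose columns are the frame's x, y, z axes.
In Python, from cell import r, get_image, camera_params, order gives the robot as it stands. The module is installed in compiled form; this text tells all that it offers.
- The arm moves only by the tool send_rows, never from a script. Its argument "series" is a list of rows, each a list of 7 numbers: the shift along the tool's x, y, z in mm, then the turn, a rotation vector about the tool's x, y, z in degrees, then the gripper's target within -1 to 1 (shut at 1, half-way at 0, fully open at -1). In form: [[dx, dy, dz, wx, wy, wz, grip], ...]. A call has 1 to 20 rows; each row is the pose to reach, as a shift and turn from the pose commanded when the call began, along the tool's axes at that moment; what a row does not reach only later rows make up. A row lasts 1/8 s, in which the tool goes at most 62.5 mm and 10.7 degrees, less where a joint would pass 70% of its speed; a pose out of reach is approached as far as the arm can. A call with a gripper value outside its range is refused whole. The fingers move at their own pace and stop on an object; "squeeze" is the grip in N (left out, the last holds). Time passes only in rows, so rows that repeat a pose let the fingers close. It gives the time, the measured TCP pose, the force, the opening and the grip force at its end, in the units of the state.
- r.get_obs(): the state, without advancing time (a new reading comes with each control period).
- get_image(name): name is "scene" or "top" or "wrist"; returns the picture (384x512x3 uint8, blue, green, red); there is no depth.
- camera_params(name): a dict with "intrinsics" (3x3 intrinsics, pixels), "R" (3x3) and "t" (3): a world point X has camera coordinates R X + t. Camera axes: x right, y down, z forward; pixel columns grow to the right and rows downward; lengths in mm; the calibration is good to about 2 mm. A picture is of the moment at which its call begins: read the wrist's pose just before it. camera_params takes no time and is no camera call; for the wrist camera it gives the pose at the moment of the call.
- order.sign_off(): hands the job in; it is judged then, once.
The state is a dict: "time": time; "joint_positions": joint angles; "qd": joint speeds; "effort": joint torques, N m; "ee_pos": TCP position; "tool_rot": TCP orientation; "contact_force": force on the tool from outside, world axes, zero at the start; "ft_torque": the same for the moment, N m; "gripper_width": finger opening in mm; "grasp_force": force on a finger pad.
Only numpy, scipy, OpenCV 4.12 (cv2) and the standard library are available. Lean on these libraries where they do the work, as an engineer would, in place of code of your own. Each camera call takes 0.05 s, during which the arm holds its last target. There are 200 camera calls.

## Working session

There is one attempt and no reset: what is moved stays moved. The work goes in short steps, Python scripts to look and compute and a tool call to move; the robot and the scene stay as the last step left them, time stands still between calls to the robot, and variables do not carry over. Pictures are saved under pics/ and viewed, at most 10 in all, crops included, and the job is handed in when it is done.

Besides the shell and the picture viewer there is one more tool, called after "Request:" as name(argument=value, ...) on one line, values as JSON. send_rows: Moves the arm, as the interface text tells. Its arguments: {"type":"object","properties":{"series":{"type":"array"},"squeeze":{"type":"number"}},"required":["series"]}

```bash
mkdir -p pics
python3 - <<'E'
from cell import r,get_image,camera_params
import cv2,numpy as np
o=r.get_obs()
for k in ["time","ee_pos","tool_rot","contact_force","gripper_width"]: print(k,o[k])
for n in ["scene","top"]:
    im=get_image(n); cv2.imwrite(f"pics/{n}0.png",im); p=camera_params(n); print(n,p)
a=cv2.imread("pics/scene0.png");b=cv2.imread("pics/top0.png")
E
```

```text
time 0.0
ee_pos [163.46862569 654.31242147 230.33687203]
tool_rot [[-9.70195522e-01  2.42323261e-01 -2.94360717e-04]
 [ 2.42323398e-01  9.70193932e-01 -1.76206920e-03]
 [-1.41403374e-04 -1.78088214e-03 -9.99998404e-01]]
contact_force [-0.1869167  -0.88353434  0.22959688]
gripper_width 85.49405938186575
scene {'intrinsics': array([[453.20976323,   0.        , 255.14993745],
       [  0.        , 453.20976323, 189.52909919],
       [  0.        ,   0.        ,   1.        ]]), 'R': array([[-0.09161251,  0.99578508,  0.004384  ],
       [ 0.72490768,  0.06970883, -0.68530981],
       [-0.68272689, -0.05960496, -0.72823845]]), 't': array([   3.85596502, -223.0349201 , 1787.15490228])}
top {'intrinsics': array([[416.8632327 ,   0.        , 254.36413762],
       [  0.        , 416.8632327 , 191.73427632],
       [  0.        ,   0.        ,   1.        ]]), 'R': array([[ 0.01579123, -0.99983516, -0.00896098],
       [-0.98637369, -0.01410955, -0.16391418],
       [ 0.16376072,  0.01142729, -0.9864339 ]]), 't': array([  23.60028902,  517.69950275, 1435.9995295 ])}
```

View pics/scene0.png

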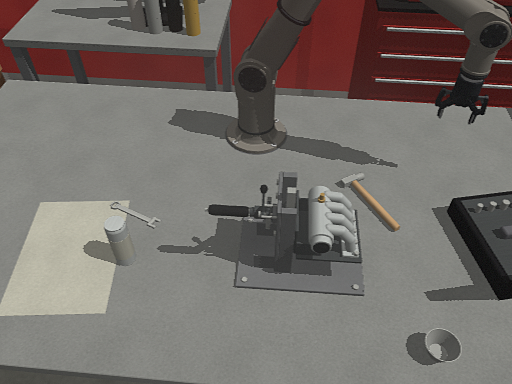

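View pics/top0.png

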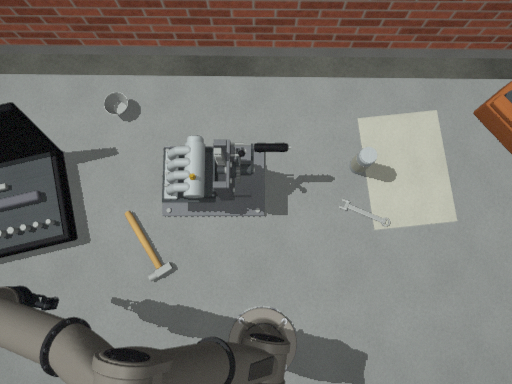

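The scene view shows the lift straight ahead: crank handle at about scene (230,211) / top (271,147), pointing world −y, and the knob at scene (264,188). I'll zoom in.

Run:
```python
import cv2,numpy as np
a=cv2.imread("pics/scene0.png")[165:300,195:375];b=cv2.imread("pics/top0.png")[125:225,155:300]
f=lambda i,s:cv2.resize(i,None,fx=s,fy=s,interpolation=cv2.INTER_CUBIC)
A=f(a,2.2*2);print(A.shape);cv2.imwrite("pics/sc.png",A);B=f(b,5);print(B.shape);cv2.imwrite("pics/tc.png",B)
```

```text
(594, 792, 3)
(500, 725, 3)
```

View pics/sc.png

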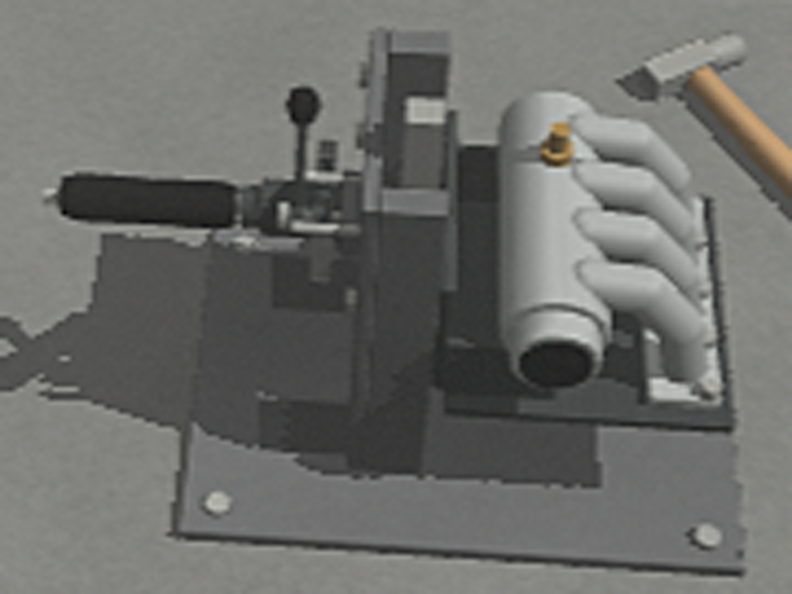

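View pics/tc.png

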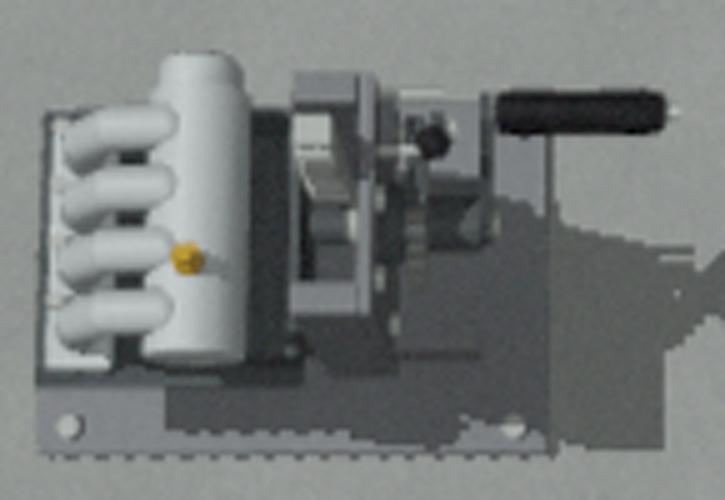

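```bash
cat > h.py <<'E'
import numpy as np
from cell import camera_params
P={n:camera_params(n) for n in ("scene","top")}
def ray(n,uv,p=None):
    p=p or P[n]; d=p["R"].T@np.linalg.solve(p["intrinsics"],[*uv,1]); return -p["R"].T@p["t"],d/np.linalg.norm(d)
def plane(n,uv,z,p=None):
    c,d=ray(n,uv,p); return c+d*(z-c[2])/d[2]
def tri(rs):
    A=sum(np.eye(3)-np.outer(d,d) for c,d in rs); b=sum((np.eye(3)-np.outer(d,d))@c for c,d in rs)
    x=np.linalg.solve(A,b); return x,[np.linalg.norm(np.cross(x-c,d)) for c,d in rs]
def proj(n,X,p=None):
    p=p or P[n]; q=p["intrinsics"]@(p["R"]@X+p["t"]); return q[:2]/q[2]
E
python3 - <<'E'
from h import *
np.set_printoptions(precision=1,suppress=True)
S=lambda u,v:(195+u/4.4,165+v/4.4)
T=lambda u,v:(155+u/5,125+v/5)
for n,s,t in [("knob",S(303,104),T(433,140)),("hout",S(62,195),T(665,112)),("hin",S(237,205),T(498,112)),("cap",S(559,135),T(188,258))]:
    print(n,*tri([ray("scene",s),ray("top",t)]))
for p in [S(175,533),S(743,572),S(217,502),S(706,535)]: print("scene plate",plane("scene",p,12))
for p in [T(38,453),T(550,453),T(68,425),T(513,427)]: print("top plate",plane("top",p,12))
E
```

```text
knob [588.5  69.5 307.5] [np.float64(1.7248703971014991), np.float64(1.7248703971014774)]
hout [622.9 -70.7 251. ] [np.float64(2.2170182284117677), np.float64(2.217018228411703)]
hin [621.4  33.1 251.6] [np.float64(2.6750177351283773), np.float64(2.6750177351283826)]
cap [530.5 224.8 233.7] [np.float64(3.0301298328316517), np.float64(3.030129832831651)]
scene plate [701.    1.9  12. ]
scene plate [695.1 368.8  12. ]
scene plate [675.2  26.6  12. ]
scene plate [669.9 346.7  12. ]
top plate [430.7 360.3  12. ]
top plate [436.2  -7.8  12. ]
top plate [451.3 339.7  12. ]
top plate [454.5  19.   12. ]
```

Base plate, knob and handle agree with each other. The lift's axes are nearly the world axes (yaw about 0.8°), its origin is near (566,130), and crank q is about 5.0. I'll work out the rows for the lever first.

```bash
cat >> h.py <<'E'
from cell import r
from scipy.spatial.transform import Rotation as Ro
O=np.array([565.6,130.,0]);YAW=np.radians(.85)
RL=Ro.from_rotvec([0,0,YAW]).as_matrix()
def L(x,y,z): return O+RL@np.array([x,y,z])
RT=RL@np.array([[0,1,0],[1,0,0],[0,0,-1.]])   # tool down, tool y = lift x
def row(p,R=None,p0=None,R0=None):
    o=r.get_obs(); p0=np.array(o["ee_pos"]) if p0 is None else p0; R0=np.array(o["tool_rot"]) if R0 is None else R0
    R=R0 if R is None else R
    return np.round(np.r_[R0.T@(p-p0),Ro.from_matrix(R0.T@R).as_rotvec(degrees=True)],1)
E
python3 - <<'E'
from h import *
p0=np.array([163.6,654.9,231.3])
print(row(L(-30,-59,390),RT,p0))
E
```

```text
[-5.034e+02 -4.769e+02 -1.578e+02 -1.000e-01  1.000e-01  7.510e+01]
```

Request:
send_rows(series=[[0,0,-60,0,0,0,1],[0,0,-120,0,0,0,1],[0,0,-158,0,0,0,1],[-42,-40,-158,0,0,6.3,1],[-84,-80,-158,0,0,12.5,1],[-126,-120,-158,0,0,18.8,1],[-168,-159,-158,0,0,25,1],[-210,-199,-158,0,0,31.3,1],[-252,-239,-158,0,0,37.5,1],[-294,-278,-158,0,0,43.8,1],[-336,-318,-158,0,0,50,1],[-378,-358,-158,0,0,56.3,1],[-420,-398,-158,0,0,62.6,1],[-462,-437,-158,0,0,68.8,1],[-503,-477,-158,0,0,75.1,1],[-503,-477,-158,0,0,75.1,1],[-503,-477,-158,0,0,75.1,1]])

```text
time: 2.22
ee_pos: [535.7, 70.6, 388.9]
tool_rot: [[-0.016, 1.0, -0.001], [1.0, 0.016, 0.0], [0.0, -0.001, -1.0]]
contact_force: [-0.7, 0.4, -0.5]
gripper_width: 0.2
grasp_force: 0.0
```

Run:
```python
from h import *
from cell import get_image
import cv2
p=camera_params("wrist"); im=get_image("wrist"); cv2.imwrite("pics/w1.png",im); np.save("w1.npy",p,allow_pickle=True)
for n,X in [("knob",L(22,-59,309)),("hout",L(54,-202,251)),("hin",L(54,-98,251)),("tcp",np.array(r.get_obs()["ee_pos"]))]: print(n,proj("wrist",X,p))
print(-p["R"].T@p["t"])
```

```text
knob [320.96494426 200.38630524]
hout [329.50991699 306.95888056]
hin [337.51883107 219.20861654]
tcp [253.24300361 246.63119921]
[533.79520802 143.73671824 530.53939541]
```

View pics/w1.png

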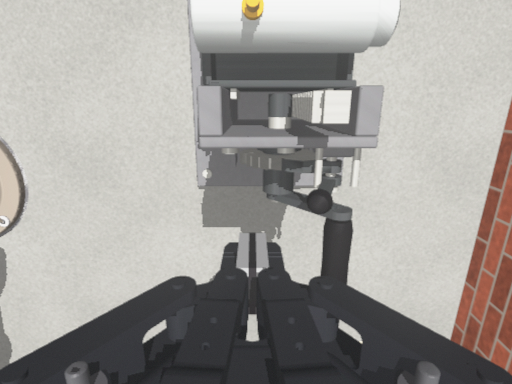

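The wrist view puts the knob at (319,202) and the handle's inner end at (338,222). Both match the prediction within 1–2 mm, so I'll descend and push the knob towards +x.

Request:
send_rows(series=[[0,0,30,0,0,0,1],[0,0,60,0,0,0,1],[0,0,85,0,0,0,1],[0,0,93,0,0,0,1],[0,15,93,0,0,0,1],[0,25,93,0,0,0,1],[0,32,93,0,0,0,1],[0,38,93,0,0,0,1],[0,44,93,0,0,0,1],[0,50,93,0,0,0,1],[0,56,93,0,0,0,1],[0,62,93,0,0,0,1],[0,68,93,0,0,0,1],[0,74,93,0,0,0,1],[0,80,93,0,0,0,1],[0,85,93,0,0,0,1],[0,90,93,0,0,0,1],[0,92,93,0,0,0,1]])

```text
time: 4.53
ee_pos: [628.2, 71.6, 296.2]
tool_rot: [[-0.015, 1.0, -0.0], [1.0, 0.015, -0.0], [-0.0, -0.0, -1.0]]
contact_force: [-2.1, -0.1, -0.7]
gripper_width: -0.2
grasp_force: 1.0
```

Request:
send_rows(series=[[0,2,0,0,0,0,1],[0,4,0,0,0,0,1],[0,6,0,0,0,0,1],[0,7,0,0,0,0,1]])

```text
time: 5.03
ee_pos: [631.4, 71.6, 296.0]
tool_rot: [[-0.015, 1.0, -0.009], [1.0, 0.015, 0.001], [0.001, -0.009, -1.0]]
contact_force: [-18.3, 0.3, 7.1]
gripper_width: 0.0
grasp_force: 9.8
```

At the stop (18 N). Backing off, rising, and moving above the handle with the fingers open.

Request:
send_rows(series=[[0,-12,0,0,0,0,1],[0,-25,0,0,0,0,1],[0,-25,-40,0,0,0,1],[0,-25,-85,0,0,0,0],[-35,-22,-85,0,0,0,-1],[-70,-18,-85,0,0,0,-1],[-101,-15,-85,0,0,0,-1],[-101,-15,-85,0,0,0,-1],[-101,-15,-85,0,0,0,-1]])

```text
time: 6.15
ee_pos: [621.6, -28.7, 381.5]
tool_rot: [[-0.016, 1.0, 0.001], [1.0, 0.016, 0.001], [0.001, 0.001, -1.0]]
contact_force: [-0.7, 0.9, -0.9]
gripper_width: 85.6
grasp_force: 0.0
```

Run:
```python
from h import *
from cell import get_image
import cv2
o=r.get_obs();print(o["ee_pos"],o["contact_force"])
p=camera_params("wrist"); im=get_image("wrist"); s=get_image("scene"); t=get_image("top")
f=lambda i,k:cv2.resize(i,None,fx=k,fy=k,interpolation=cv2.INTER_CUBIC)
a=f(s[165:235,200:300],4);b=f(t[125:195,210:310],4); c=np.hstack([a,b])[:, :800]
w=im; cv2.imwrite("pics/m2.png",np.vstack([c,np.hstack([f(im[:300],1),np.zeros((300,288,3),np.uint8)])])) 
print(p)
for n,X in [("knob",L(87,-59,303)),("hout",L(54,-202,251)),("hin",L(54,-98,251))]: print(n,proj("wrist",X,p),proj("scene",X),proj("top",X))
```

```text
[621.58906581 -28.68188039 381.52436152] [-0.65862441  0.89730028 -0.91008007]
{'intrinsics': array([[299.10443859,   0.        , 252.00574861],
       [  0.        , 299.10443859, 192.78058853],
       [  0.        ,   0.        ,   1.        ]]), 'R': array([[ 9.99851731e-01,  1.72117360e-02,  5.21798718e-04],
       [ 1.63240973e-02, -9.57061955e-01,  2.89423457e-01],
       [ 5.48087386e-03, -2.89372027e-01, -9.57201019e-01]]), 't': array([-620.35906754, -119.06390175,  510.31948054])}
knob [302.72227838  60.29493799] [262.17967826 209.04475538] [240.60839755 132.28344881]
hout [253.06883565 225.19113856] [208.06658231 209.17747979] [287.44933011 147.59405007]
hin [253.47020041 116.08866031] [247.74037349 211.62103798] [253.83170158 147.64367816]
```

View pics/m2.png

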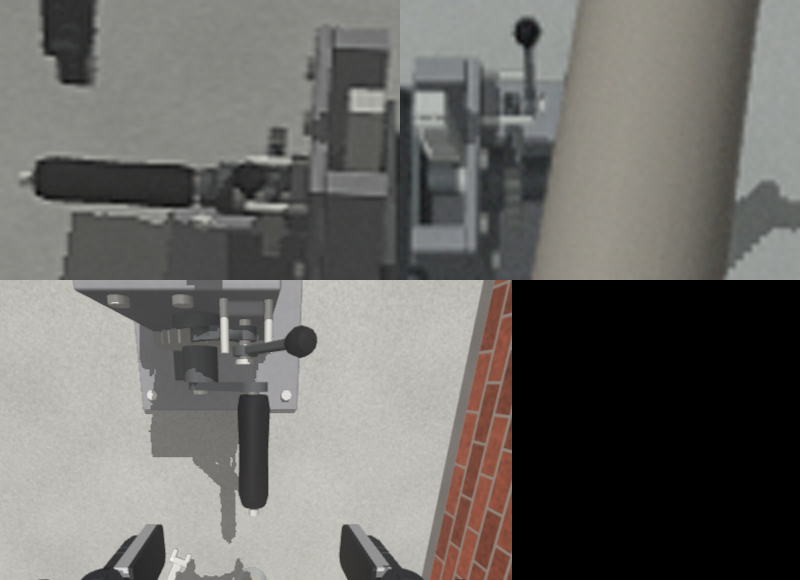

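The lever is thrown: the knob is at wrist (301,62) and predicted at (303,60). The handle is at wrist x≈253, centred under the tool, so I'll descend and grip.

Request:
send_rows(series=[[0,0,50,0,0,0,-1],[0,0,100,0,0,0,-1],[0,0,135,0,0,0,-1],[0,0,152,0,0,0,-1],[0,0,152,0,0,0,0.3],[0,0,152,0,0,0,1],[0,0,152,0,0,0,1],[0,0,152,0,0,0,1],[0,0,152,0,0,0,1]], squeeze=60)

```text
time: 7.42
ee_pos: [622.9, -29.6, 230.7]
tool_rot: [[-0.015, 1.0, 0.003], [1.0, 0.015, 0.0], [0.0, 0.003, -1.0]]
contact_force: [1.7, 0.0, 5.6]
gripper_width: 26.5
grasp_force: 58.9
```

Request:
send_rows(series=[[0,-1.5,-1.2,0,0,0,1],[0,-3,-2.5,0,0,0,1],[0,-4.5,-3.6,0,0,0,1],[0,-6,-4.7,0,0,0,1],[0,-7.5,-5.7,0,0,0,1],[0,-8.5,-6.4,0,0,0,1],[0,-8.5,-6.4,0,0,0,1]])

```text
time: 8.3
ee_pos: [615.5, -29.7, 236.5]
tool_rot: [[-0.015, 1.0, 0.006], [1.0, 0.015, -0.001], [-0.001, 0.006, -1.0]]
contact_force: [8.8, -0.1, -1.1]
gripper_width: 27.0
grasp_force: 59.1
```

Run:
```python
from h import *
from cell import get_image
import cv2
o=r.get_obs();print(o["ee_pos"],o["contact_force"],o["gripper_width"])
p=camera_params("wrist"); im=get_image("wrist"); s=get_image("scene")
f=lambda i,k:cv2.resize(i,None,fx=k,fy=k,interpolation=cv2.INTER_CUBIC)
c=np.hstack([f(s[170:230,225:290],6)[:360],f(im[0:180,140:345],2)]); print(c.shape); cv2.imwrite("pics/m3.png",c[:600,:800])
```

```text
[615.52504038 -29.7456373  236.54372235] [ 8.78084073 -0.08170712 -1.07121616] 27.007234740679415
(360, 800, 3)
```

View pics/m3.png

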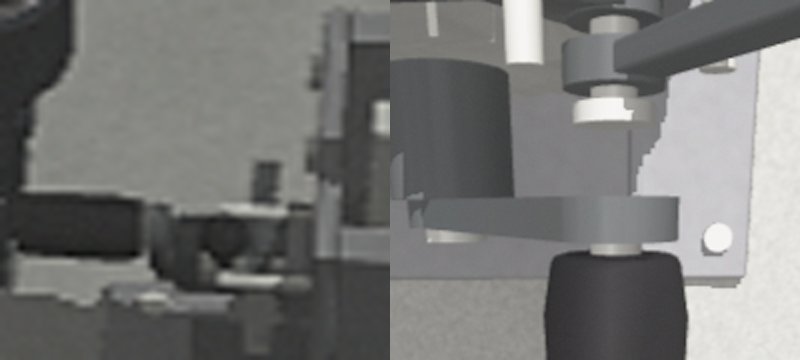

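The picture shows the crank arm and handle gripped, with the lever over to +x. The measured motion (9.4 mm) fits a tool circle about (567.5,166.5). Next I'll work out the lowering rows.

```bash
cat >> h.py <<'E'
def circ(cx,cz,angs,cmd):
    # rows (dx,dy,dz) for a list of crank position angles; cmd=(x,z) commanded now
    for a in angs:
        x=cx-85*np.sin(a)-cmd[0]; z=cz+85*np.cos(a)-cmd[1]
        print(f"a={a:.2f} [0, {x:.1f}, {-z:.1f}, 0, 0, 0, 1],")
E
python3 - <<'E'
from h import *
a=-0.60-np.cumsum([-.02,.03,.05,.06,.07]+[.08]*6)
circ(567.5,166.5,a,(613.2,236.7))
E
```

```text
a=-0.58 [0, 0.9, -0.9, 0, 0, 0, 1],
a=-0.61 [0, 3.0, 0.5, 0, 0, 0, 1],
a=-0.66 [0, 6.4, 3.1, 0, 0, 0, 1],
a=-0.72 [0, 10.3, 6.3, 0, 0, 0, 1],
a=-0.79 [0, 14.7, 10.4, 0, 0, 0, 1],
a=-0.87 [0, 19.3, 15.4, 0, 0, 0, 1],
a=-0.95 [0, 23.4, 20.8, 0, 0, 0, 1],
a=-1.03 [0, 27.2, 26.4, 0, 0, 0, 1],
a=-1.11 [0, 30.4, 32.4, 0, 0, 0, 1],
a=-1.19 [0, 33.2, 38.6, 0, 0, 0, 1],
a=-1.27 [0, 35.5, 45.0, 0, 0, 0, 1],
```

Request:
send_rows(series=[[0,-2,-1.3,0,0,0,1],[0,-2,-1.3,0,0,0,1],[0,0.9,-0.9,0,0,0,1],[0,3,0.5,0,0,0,1],[0,6.4,3.1,0,0,0,1],[0,10.3,6.3,0,0,0,1],[0,14.7,10.4,0,0,0,1]])

```text
time: 9.28
ee_pos: [629.0, -29.5, 225.0]
tool_rot: [[-0.015, 1.0, 0.003], [1.0, 0.015, -0.001], [-0.001, 0.003, -1.0]]
contact_force: [7.5, -0.1, -3.1]
gripper_width: 26.9
grasp_force: 59.2
```

The load is in hand and past the old jam point, so the pawl is clear. Lowering on.

Run:
```python
from h import *
circ(567.5,166.5,-0.79-np.cumsum([.08]+[.1]*17),(627.9,226.3))
```

```text
a=-0.87 [0, 4.6, 5.0, 0, 0, 0, 1],
a=-0.97 [0, 9.7, 11.7, 0, 0, 0, 1],
a=-1.07 [0, 14.2, 19.0, 0, 0, 0, 1],
a=-1.17 [0, 17.9, 26.6, 0, 0, 0, 1],
a=-1.27 [0, 20.8, 34.6, 0, 0, 0, 1],
a=-1.37 [0, 22.9, 42.8, 0, 0, 0, 1],
a=-1.47 [0, 24.2, 51.2, 0, 0, 0, 1],
a=-1.57 [0, 24.6, 59.7, 0, 0, 0, 1],
a=-1.67 [0, 24.2, 68.2, 0, 0, 0, 1],
a=-1.77 [0, 22.9, 76.6, 0, 0, 0, 1],
a=-1.87 [0, 20.8, 84.9, 0, 0, 0, 1],
a=-1.97 [0, 17.9, 92.8, 0, 0, 0, 1],
a=-2.07 [0, 14.2, 100.5, 0, 0, 0, 1],
a=-2.17 [0, 9.8, 107.7, 0, 0, 0, 1],
a=-2.27 [0, 4.7, 114.5, 0, 0, 0, 1],
a=-2.37 [0, -1.1, 120.7, 0, 0, 0, 1],
a=-2.47 [0, -7.5, 126.3, 0, 0, 0, 1],
a=-2.57 [0, -14.4, 131.3, 0, 0, 0, 1],
```

Request:
send_rows(series=[[0,4.6,5,0,0,0,1],[0,9.7,11.7,0,0,0,1],[0,14.2,19,0,0,0,1],[0,17.9,26.6,0,0,0,1],[0,20.8,34.6,0,0,0,1],[0,22.9,42.8,0,0,0,1],[0,24.2,51.2,0,0,0,1],[0,24.6,59.7,0,0,0,1],[0,24.2,68.2,0,0,0,1]])

```text
time: 10.4
ee_pos: [651.5, -29.2, 155.2]
tool_rot: [[-0.015, 1.0, -0.001], [1.0, 0.015, -0.001], [-0.001, -0.001, -1.0]]
contact_force: [5.0, -1.1, -8.7]
gripper_width: 26.5
grasp_force: 59.4
```

Request:
send_rows(series=[[0,-1.3,8.4,0,0,0,1],[0,-3.4,16.7,0,0,0,1],[0,-6.3,24.6,0,0,0,1],[0,-10,32.3,0,0,0,1],[0,-14.4,39.5,0,0,0,1],[0,-19.5,46.3,0,0,0,1],[0,-25.3,52.5,0,0,0,1],[0,-31.7,58.1,0,0,0,1],[0,-38.6,63.1,0,0,0,1]])

```text
time: 11.52
ee_pos: [611.3, -29.7, 93.7]
tool_rot: [[-0.015, 1.0, -0.003], [1.0, 0.015, 0.001], [0.001, -0.003, -1.0]]
contact_force: [-7.8, -1.4, -0.1]
gripper_width: 27.1
grasp_force: 60.3
```

Run:
```python
from h import *
print(r.get_obs()["contact_force"])
circ(567.5,166.5,-2.57-np.cumsum([.1]*11+[.05]*2),(613.5,95.0))
```

```text
[-7.81986184 -1.39085091 -0.122299  ]
a=-2.67 [0, -7.4, 4.2, 0, 0, 0, 1],
a=-2.77 [0, -15.1, 7.7, 0, 0, 0, 1],
a=-2.87 [0, -23.2, 10.4, 0, 0, 0, 1],
a=-2.97 [0, -31.5, 12.3, 0, 0, 0, 1],
a=-3.07 [0, -39.9, 13.3, 0, 0, 0, 1],
a=-3.17 [0, -48.4, 13.5, 0, 0, 0, 1],
a=-3.27 [0, -56.9, 12.8, 0, 0, 0, 1],
a=-3.37 [0, -65.2, 11.3, 0, 0, 0, 1],
a=-3.47 [0, -73.4, 9.0, 0, 0, 0, 1],
a=-3.57 [0, -81.3, 5.8, 0, 0, 0, 1],
a=-3.67 [0, -88.9, 1.9, 0, 0, 0, 1],
a=-3.72 [0, -92.5, -0.3, 0, 0, 0, 1],
a=-3.77 [0, -96.0, -2.7, 0, 0, 0, 1],
```

Request:
send_rows(series=[[0,-7.4,4.2,0,0,0,1],[0,-15.1,7.7,0,0,0,1],[0,-23.2,10.4,0,0,0,1],[0,-31.5,12.3,0,0,0,1],[0,-39.9,13.3,0,0,0,1],[0,-48.4,13.5,0,0,0,1],[0,-56.9,12.8,0,0,0,1],[0,-65.2,11.3,0,0,0,1],[0,-73.4,9,0,0,0,1],[0,-81.3,5.8,0,0,0,1],[0,-88.9,1.9,0,0,0,1]])

```text
time: 12.9
ee_pos: [524.2, -31.1, 93.3]
tool_rot: [[-0.015, 1.0, 0.001], [1.0, 0.015, 0.001], [0.001, 0.001, -1.0]]
contact_force: [-4.9, -1.1, 3.1]
gripper_width: 26.2
grasp_force: 60.8
```

```bash
cat >> h.py <<'E'
def tang(cx,cz):
    o=r.get_obs(); p=o["ee_pos"]; f=np.array(o["contact_force"])+[.7,0,.9]
    a=np.arctan2(-(p[0]-cx),p[2]-cz); a-=2*np.pi*(a>0)
    u=np.array([np.cos(a),0,np.sin(a)]); n=np.array([-np.sin(a),0,np.cos(a)])
    print(f"a {a:.3f} q {a+5.76:.3f} R {np.hypot(p[0]-cx,p[2]-cz):.1f} load {f@u:.1f} radial {f@n:.1f} t {o['time']:.2f}")
E
python3 - <<'E'
from h import *
tang(567.5,166.5)
circ(567.5,166.5,-3.67-np.cumsum([.04]*16),(524.6,93.1))
E
```

```text
a -3.676 q 2.084 R 85.1 load 5.7 radial -1.3 t 12.90
a=-3.71 [0, -2.9, -1.8, 0, 0, 0, 1],
a=-3.75 [0, -5.7, -3.7, 0, 0, 0, 1],
a=-3.79 [0, -8.4, -5.7, 0, 0, 0, 1],
a=-3.83 [0, -11.1, -7.8, 0, 0, 0, 1],
a=-3.87 [0, -13.7, -10.0, 0, 0, 0, 1],
a=-3.91 [0, -16.2, -12.3, 0, 0, 0, 1],
a=-3.95 [0, -18.6, -14.7, 0, 0, 0, 1],
a=-3.99 [0, -20.9, -17.2, 0, 0, 0, 1],
a=-4.03 [0, -23.1, -19.8, 0, 0, 0, 1],
a=-4.07 [0, -25.2, -22.5, 0, 0, 0, 1],
a=-4.11 [0, -27.1, -25.2, 0, 0, 0, 1],
a=-4.15 [0, -29.0, -28.1, 0, 0, 0, 1],
a=-4.19 [0, -30.8, -31.0, 0, 0, 0, 1],
a=-4.23 [0, -32.4, -34.0, 0, 0, 0, 1],
a=-4.27 [0, -33.9, -37.0, 0, 0, 0, 1],
a=-4.31 [0, -35.3, -40.1, 0, 0, 0, 1],
```

Load is about 6 N at the handle and q ≈ 2.08, above the landing range. From here I'll use small steps and watch the pull.

Request:
send_rows(series=[[0,-2.9,-1.8,0,0,0,1],[0,-5.7,-3.7,0,0,0,1],[0,-8.4,-5.7,0,0,0,1],[0,-8.4,-5.7,0,0,0,1]])

```text
time: 13.4
ee_pos: [515.7, -31.3, 99.0]
tool_rot: [[-0.015, 1.0, 0.001], [1.0, 0.015, 0.001], [0.001, 0.001, -1.0]]
contact_force: [-5.5, -1.6, 2.7]
gripper_width: 26.4
grasp_force: 60.9
```

Run:
```python
from h import *
tang(567.5,166.5)
for k in range(18):
    a0=-3.79-.1*k; print(k); circ(567.5,166.5,a0-np.array([.05,.1]),(567.5-85*np.sin(a0),166.5+85*np.cos(a0)))
```

```text
a -3.796 q 1.964 R 85.1 load 6.0 radial 0.1 t 13.40
0
a=-3.84 [0, -3.3, -2.7, 0, 0, 0, 1],
a=-3.89 [0, -6.5, -5.5, 0, 0, 0, 1],
1
a=-3.94 [0, -3.0, -3.0, 0, 0, 0, 1],
a=-3.99 [0, -5.9, -6.1, 0, 0, 0, 1],
2
a=-4.04 [0, -2.7, -3.3, 0, 0, 0, 1],
a=-4.09 [0, -5.3, -6.6, 0, 0, 0, 1],
3
a=-4.14 [0, -2.4, -3.5, 0, 0, 0, 1],
a=-4.19 [0, -4.6, -7.1, 0, 0, 0, 1],
4
a=-4.24 [0, -2.0, -3.7, 0, 0, 0, 1],
a=-4.29 [0, -3.9, -7.6, 0, 0, 0, 1],
5
a=-4.34 [0, -1.6, -3.9, 0, 0, 0, 1],
a=-4.39 [0, -3.1, -7.9, 0, 0, 0, 1],
6
a=-4.44 [0, -1.2, -4.1, 0, 0, 0, 1],
a=-4.49 [0, -2.3, -8.2, 0, 0, 0, 1],
7
a=-4.54 [0, -0.8, -4.2, 0, 0, 0, 1],
a=-4.59 [0, -1.5, -8.4, 0, 0, 0, 1],
8
a=-4.64 [0, -0.4, -4.2, 0, 0, 0, 1],
a=-4.69 [0, -0.6, -8.5, 0, 0, 0, 1],
9
a=-4.74 [0, 0.0, -4.2, 0, 0, 0, 1],
a=-4.79 [0, 0.2, -8.5, 0, 0, 0, 1],
10
a=-4.84 [0, 0.4, -4.2, 0, 0, 0, 1],
a=-4.89 [0, 1.1, -8.4, 0, 0, 0, 1],
11
a=-4.94 [0, 0.9, -4.2, 0, 0, 0, 1],
a=-4.99 [0, 1.9, -8.3, 0, 0, 0, 1],
12
a=-5.04 [0, 1.3, -4.1, 0, 0, 0, 1],
a=-5.09 [0, 2.7, -8.0, 0, 0, 0, 1],
13
a=-5.14 [0, 1.7, -3.9, 0, 0, 0, 1],
a=-5.19 [0, 3.5, -7.7, 0, 0, 0, 1],
14
a=-5.24 [0, 2.0, -3.7, 0, 0, 0, 1],
a=-5.29 [0, 4.3, -7.3, 0, 0, 0, 1],
15
a=-5.34 [0, 2.4, -3.5, 0, 0, 0, 1],
a=-5.39 [0, 5.0, -6.9, 0, 0, 0, 1],
16
a=-5.44 [0, 2.7, -3.2, 0, 0, 0, 1],
a=-5.49 [0, 5.7, -6.3, 0, 0, 0, 1],
17
a=-5.54 [0, 3.1, -3.0, 0, 0, 0, 1],
a=-5.59 [0, 6.3, -5.7, 0, 0, 0, 1],
```

Request:
send_rows(series=[[0,-3.3,-2.7,0,0,0,1],[0,-6.5,-5.5,0,0,0,1],[0,-6.5,-5.5,0,0,0,1]])

```text
time: 13.78
ee_pos: [509.2, -31.4, 104.5]
tool_rot: [[-0.015, 1.0, 0.001], [1.0, 0.015, 0.001], [0.001, 0.001, -1.0]]
contact_force: [-6.0, -2.0, 3.6]
gripper_width: 26.8
grasp_force: 60.8
```

Request:
send_rows(series=[[0,-3,-3,0,0,0,1],[0,-5.9,-6.1,0,0,0,1],[0,-5.9,-6.1,0,0,0,1]])

```text
time: 14.15
ee_pos: [503.4, -31.5, 110.7]
tool_rot: [[-0.015, 1.0, 0.001], [1.0, 0.015, 0.001], [0.001, 0.001, -1.0]]
contact_force: [-5.8, -2.3, 3.7]
gripper_width: 26.4
grasp_force: 60.9
```

Request:
send_rows(series=[[0,-2.7,-3.3,0,0,0,1],[0,-5.3,-6.6,0,0,0,1],[0,-5.3,-6.6,0,0,0,1]])

```text
time: 14.52
ee_pos: [498.2, -31.6, 117.3]
tool_rot: [[-0.015, 1.0, 0.001], [1.0, 0.015, 0.001], [0.001, 0.001, -1.0]]
contact_force: [-6.4, -0.7, 3.8]
gripper_width: 26.0
grasp_force: 60.9
```

Request:
send_rows(series=[[0,-2.4,-3.5,0,0,0,1],[0,-4.6,-7.1,0,0,0,1],[0,-4.6,-7.1,0,0,0,1]])

```text
time: 14.9
ee_pos: [493.7, -31.6, 124.5]
tool_rot: [[-0.015, 1.0, 0.001], [1.0, 0.015, 0.001], [0.001, 0.001, -1.0]]
contact_force: [-5.7, -1.0, 4.1]
gripper_width: 26.5
grasp_force: 60.9
```

Request:
send_rows(series=[[0,-2,-3.7,0,0,0,1],[0,-3.9,-7.6,0,0,0,1],[0,-3.9,-7.6,0,0,0,1]])

```text
time: 15.28
ee_pos: [489.8, -31.7, 132.1]
tool_rot: [[-0.015, 1.0, 0.001], [1.0, 0.015, 0.002], [0.001, 0.001, -1.0]]
contact_force: [-6.0, -2.0, 4.4]
gripper_width: 26.5
grasp_force: 60.9
```

Request:
send_rows(series=[[0,-1.6,-3.9,0,0,0,1],[0,-3.1,-7.9,0,0,0,1],[0,-3.1,-7.9,0,0,0,1]])

```text
time: 15.65
ee_pos: [486.8, -31.7, 140.1]
tool_rot: [[-0.015, 1.0, 0.001], [1.0, 0.015, 0.002], [0.002, 0.001, -1.0]]
contact_force: [-5.6, -1.5, 4.7]
gripper_width: 26.7
grasp_force: 61.0
```

Request:
send_rows(series=[[0,-1.2,-4.1,0,0,0,1],[0,-2.3,-8.2,0,0,0,1],[0,-2.3,-8.2,0,0,0,1]])

```text
time: 16.02
ee_pos: [484.6, -31.7, 148.3]
tool_rot: [[-0.015, 1.0, 0.001], [1.0, 0.015, 0.002], [0.002, 0.001, -1.0]]
contact_force: [-6.1, -2.0, 5.3]
gripper_width: 26.6
grasp_force: 61.0
```

Request:
send_rows(series=[[0,-0.8,-4.2,0,0,0,1],[0,-1.5,-8.4,0,0,0,1],[0,-1.5,-8.4,0,0,0,1]])

```text
time: 16.4
ee_pos: [483.2, -31.8, 156.8]
tool_rot: [[-0.015, 1.0, 0.002], [1.0, 0.015, 0.002], [0.002, 0.002, -1.0]]
contact_force: [-6.0, -1.7, 6.9]
gripper_width: 26.4
grasp_force: 61.1
```

Request:
send_rows(series=[[0,-0.7,-4.2,0,0,0,1],[0,-1.3,-8.5,0,0,0,1],[0,-1.3,-8.5,0,0,0,1]])

```text
time: 16.77
ee_pos: [482.6, -31.8, 165.0]
tool_rot: [[-0.015, 1.0, 0.003], [1.0, 0.015, 0.001], [0.001, 0.003, -1.0]]
contact_force: [-4.0, -2.3, 6.3]
gripper_width: 26.6
grasp_force: 61.1
```

Request:
send_rows(series=[[0,0,-4.2,0,0,0,1],[0,0.2,-8.5,0,0,0,1],[0,0.2,-8.5,0,0,0,1]])

```text
time: 17.15
ee_pos: [482.9, -31.8, 173.4]
tool_rot: [[-0.015, 1.0, 0.002], [1.0, 0.015, 0.0], [0.0, 0.002, -1.0]]
contact_force: [-3.3, -1.8, 6.8]
gripper_width: 26.5
grasp_force: 61.1
```

Request:
send_rows(series=[[0,0.4,-4.2,0,0,0,1],[0,1.1,-8.4,0,0,0,1],[0,1.1,-8.4,0,0,0,1]])

```text
time: 17.52
ee_pos: [484.0, -31.8, 181.9]
tool_rot: [[-0.015, 1.0, 0.002], [1.0, 0.015, 0.0], [0.0, 0.002, -1.0]]
contact_force: [-2.9, -1.3, 7.2]
gripper_width: 26.6
grasp_force: 61.1
```

Request:
send_rows(series=[[0,0.9,-4.2,0,0,0,1],[0,1.9,-8.3,0,0,0,1],[0,1.9,-8.3,0,0,0,1]])

```text
time: 17.9
ee_pos: [486.0, -31.8, 190.2]
tool_rot: [[-0.015, 1.0, 0.002], [1.0, 0.015, 0.0], [0.0, 0.002, -1.0]]
contact_force: [-1.5, -2.7, 7.3]
gripper_width: 26.9
grasp_force: 61.1
```

Request:
send_rows(series=[[0,1.3,-4.1,0,0,0,1],[0,2.7,-8,0,0,0,1],[0,2.7,-8,0,0,0,1]])

```text
time: 18.27
ee_pos: [488.9, -31.7, 198.3]
tool_rot: [[-0.015, 1.0, 0.003], [1.0, 0.015, 0.0], [0.0, 0.003, -1.0]]
contact_force: [-1.4, -2.3, 8.9]
gripper_width: 26.4
grasp_force: 61.2
```

Request:
send_rows(series=[[0,1.7,-3.9,0,0,0,1],[0,3.5,-7.7,0,0,0,1],[0,3.5,-7.7,0,0,0,1]])

```text
time: 18.65
ee_pos: [492.6, -31.7, 206.2]
tool_rot: [[-0.015, 1.0, 0.003], [1.0, 0.015, 0.0], [0.0, 0.003, -1.0]]
contact_force: [-2.6, -3.3, 8.9]
gripper_width: 26.2
grasp_force: 61.2
```

Request:
send_rows(series=[[0,2,-3.7,0,0,0,1],[0,4,-7.5,0,0,0,1],[0,4,-7.5,0,0,0,1]])

```text
time: 19.02
ee_pos: [497.2, -31.6, 213.9]
tool_rot: [[-0.015, 1.0, 0.005], [1.0, 0.015, 0.0], [0.0, 0.005, -1.0]]
contact_force: [0.3, -2.3, 9.1]
gripper_width: 26.8
grasp_force: 61.1
```

Request:
send_rows(series=[[0,2.4,-3.5,0,0,0,1],[0,4.8,-7,0,0,0,1],[0,4.8,-7,0,0,0,1]])

```text
time: 19.4
ee_pos: [501.8, -31.5, 220.3]
tool_rot: [[-0.015, 1.0, 0.004], [1.0, 0.015, -0.0], [-0.0, 0.004, -1.0]]
contact_force: [3.9, -3.8, 3.5]
gripper_width: 26.8
grasp_force: 60.8
```

Request:
send_rows(series=[[0,1.1,-1.3,0,0,0,1],[0,2.2,-2.6,0,0,0,1],[0,2.2,-2.6,0,0,0,1],[0,2.2,-2.6,0,0,0,1]])

```text
time: 19.9
ee_pos: [502.7, -31.5, 221.6]
tool_rot: [[-0.015, 1.0, 0.002], [1.0, 0.015, -0.001], [-0.001, 0.002, -1.0]]
contact_force: [4.4, -3.3, 0.2]
gripper_width: 26.5
grasp_force: 60.5
```

Run:
```python
from h import *
tang(567.5,166.5)
```

```text
a -5.418 q 0.342 R 85.1 load 4.1 radial -3.2 t 19.90
```

The pull is fading and the motion lags the command, so the shelf is on the stop. I'll ease on in small steps until the pull is gone.

Request:
send_rows(series=[[0,1.2,-1.3,0,0,0,1],[0,2.4,-2.4,0,0,0,1],[0,2.4,-2.4,0,0,0,1],[0,2.4,-2.4,0,0,0,1]])

```text
time: 20.4
ee_pos: [504.1, -31.4, 223.5]
tool_rot: [[-0.015, 1.0, -0.001], [1.0, 0.015, -0.001], [-0.001, -0.001, -1.0]]
contact_force: [4.8, -3.2, -4.3]
gripper_width: 26.6
grasp_force: 60.2
```

Run:
```python
from h import *
tang(567.5,166.5)
```

```text
a -5.444 q 0.316 R 85.2 load 1.1 radial -6.4 t 20.40
```

Request:
send_rows(series=[[0,0.9,-0.1,0,0,0,1],[0,1.7,-0.1,0,0,0,1],[0,1.7,-0.1,0,0,0,1],[0,1.7,-0.1,0,0,0,1]])

```text
time: 20.9
ee_pos: [504.8, -31.4, 223.8]
tool_rot: [[-0.015, 1.0, -0.003], [1.0, 0.015, 0.0], [0.0, -0.003, -1.0]]
contact_force: [-4.8, -3.6, 0.3]
gripper_width: 26.6
grasp_force: 60.5
```

Run:
```python
from h import *
tang(567.5,166.5)
```

```text
a -5.453 q 0.307 R 85.0 load -1.9 radial 3.8 t 20.90
```

The pull is about zero, so the stop carries the load. Releasing and rising clear.

Request:
send_rows(series=[[0,0,0,0,0,0,0.2],[0,0,0,0,0,0,-0.2],[0,0,0,0,0,0,-1],[0,0,0,0,0,0,-1],[0,0,0,0,0,0,-1],[0,0,-20,0,0,0,-1],[0,0,-60,0,0,0,-1],[0,0,-110,0,0,0,-1],[0,0,-160,0,0,0,-1],[-30,0,-190,0,0,0,-1],[-60,0,-200,0,0,0,-1],[-60,0,-200,0,0,0,-1],[-60,0,-200,0,0,0,-1]])

```text
time: 22.52
ee_pos: [506.9, -90.4, 423.7]
tool_rot: [[-0.016, 1.0, -0.001], [1.0, 0.016, 0.001], [0.001, -0.001, -1.0]]
contact_force: [0.3, 0.2, -0.9]
gripper_width: 85.4
grasp_force: 0.0
```

Run:
```python
from h import *
from cell import get_image
import cv2
o=r.get_obs();print(o["time"],o["contact_force"])
p=camera_params("wrist");im=get_image("wrist");s=get_image("scene")
A=-5.453
for q in (A,A-.1): print(proj("wrist",L(-85*np.sin(q),-98,190+85*np.cos(q)),p),proj("wrist",L(-85*np.sin(q),-202,190+85*np.cos(q)),p))
print("knob",proj("wrist",L(87,-59,303),p),proj("scene",L(87,-59,303)))
f=lambda i,k:cv2.resize(i,None,fx=k,fy=k,interpolation=cv2.INTER_CUBIC)
a=f(s[160:300,200:370],2);c=np.zeros((384,800,3),np.uint8);c[:,:460]=im[:,:460];c[:280,460:800]=a
cv2.imwrite("pics/m4.png",c)
```

```text
22.525 [ 0.32636787  0.18957981 -0.91550055]
[252.58481748  50.19563601] [252.3077579  156.48425461]
[258.93392693  49.16408059] [258.04426663 157.48378787]
knob [451.14958496 -18.21618679] [262.17967826 209.04475538]
```

View pics/m4.png

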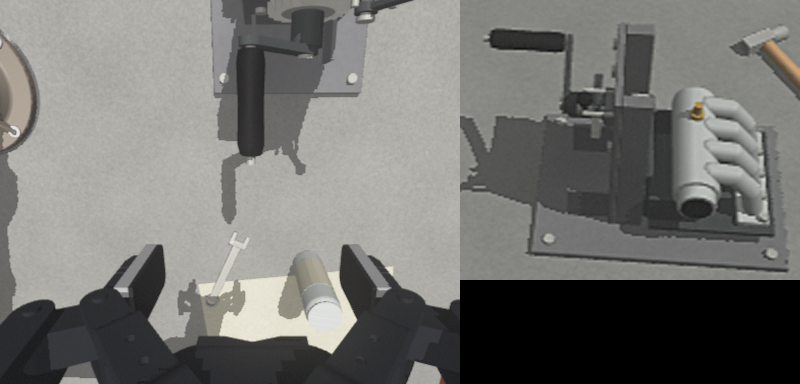

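The handle stayed where I left it (wrist x≈251, predicted 252), the shelf is down, and the lever bar still points to +x at (380,8). Spanner and can are untouched.

```bash
python3 -c "
from cell import order
print(order.sign_off())"
```

```text
the job is handed in; nothing more can be done
None
```

The manifold is down with its shelf resting on the stop bolt, the pawl lever is thrown to release, the arm is clear of everything, and the job was handed in at about 22.5 s.

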